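# Close, pin and press a hinged block-printing press

### The job

Take a print on the hinged block press: swing the raised platen down by its red handle without letting it drop, then move the yellow-knobbed register pin from the tool block into the brass-bushed hole at the platen's front corner and push it right through into the bearer below, until its collar sits on the platen. Then push the red handle down against the spring plungers until the platen is fully shut on its bearers and finish while still holding it pressed shut by the handle, gripping or pushing it, for nothing else keeps it down. Do not disturb the ink jar, the hand roller or the gouge.

Things in the scene. Friction and masses are not known exactly. Their poses are not given: they have to be found in the camera images.
- press: fixed plywood base of the press, 250 x 260 x 18 mm; origin at the centre of its underside, on the table. Its x axis points from the handle side (nearer the robot) to the hinge side. Two wooden bearer strips 24 mm high, 30 mm wide run along x at y = +90 and -90 mm, an inked lino block between them. Shut, the platen's underside lies on the bearers, 42 mm above the table
- hinge_axis (a point): middle of the platen's hinge axis, at x = 100, y = 0, z = 48 mm in the press frame; the axis is parallel to the press's y axis. The platen, a plywood board 12 mm thick and 240 mm wide, reaches 8 to 200 mm from it, with two battens 10 mm high across its top, clear of the pin hole
- platen (a joint): platen angle, rad: 0 fully shut on the bearers, grows as the handle end lifts; starts 1.12 to 1.35, stop 1.45. Its stiff hinge holds it where it starts; below 1.0 it falls if let go. Left alone it rests ajar on two spring plungers at 0.04 to 0.075; about 10 N down on the handle then shuts it, and it springs ajar when let go. Platen and handle: 0.5 kg
- handle_grip (a point): centre of the red handle bar: round, 14 mm thick, 130 mm long, parallel to the hinge axis, on two steel rods 58 mm either side of this point, 38 mm clear of the platen's front edge. It is 245 mm from the hinge axis: at press x = 100 - 245 cos(angle), y = 0, z = 48 + 245 sin(angle) mm
- handle: the same red handle with its two rods; origin at the centre of the bar, it turns with the platen
- platen_hole (a point): centre of the mouth of the brass-bushed hole in the platen's top face, 12 mm wide with a 3 mm countersink, 12 mm through; 180 mm from the hinge axis, 90 mm to the right (press -y), 54 mm above the table when shut. Its z axis points up out of the platen's top face
- bearer_hole (a point): centre of the mouth of the brass-bushed hole in the right bearer's top face, under the platen's hole when the platen is down: 12 mm wide, 24 mm deep, at press x = -80, y = -90, z = 42 mm; z axis up
- tool_block: fixed light wooden tool block 60 x 150 x 45 mm, origin at the centre of its underside, long side along its y; two 12 mm wide, 40 mm deep holes in its top at y = -50 mm (the register pin) and y = +50 mm (the gouge). It stands left or right of the press
- pin_grip (a point): centre of the register pin's yellow knob, 24 mm in diameter, 26 mm high, to grip it by; z axis from tip to knob. The 60 g pin stands loose in the tool block. Below the knob: a neck 12 mm long, a collar 22 mm in diameter and 4 mm thick, a shank 10 mm in diameter, 34 mm long with an 8 mm tapered nose. Collar's underside 29 mm and tip 63 mm below this point
- pin_collar (a point): centre of the underside of the pin's collar, 29 mm below the knob's centre
- pin_tip (a point): the tip of the pin, 63 mm below the knob's centre
- ink_jar: bystander: upright round jar of lime green ink with a black lid, 62 mm in diameter, 70 mm high; origin at the centre of its underside. On the side of the press without the tool block
- brayer: bystander: hand roller lying on the table to the far left of the press, black rubber roll 30 x 90 mm, wooden handle 26 mm thick; origin on the table between roll and handle, about 210 mm long in all
- gouge: bystander: lino gouge with a dark wooden handle standing in the tool block 100 mm from the pin, its top 60 mm above the block; origin at its lower tip, 36 mm down in the hole
- plunger (a point): top of one of the two steel spring plungers, 8 mm thick, standing 10 mm out of each bearer (press x = -30, y = +90 and -90 mm); they go down flush as the platen shuts
Not all that is in view belongs to the job. What is shaped like the part that bears pin_grip but green is not meant.

How it is judged:
On the way, in this order (a step that is already met when the one before it is completed fails the run):
1. the platen is lowered onto its spring plungers (value of joint platen below 0.085 rad), for 0.2 s.
2. the pin is through the platen's hole into the bearer, its collar on the platen (distance between pin_collar and platen_hole below 0.004 m and z of pin_tip in the frame of bearer_hole below -0.006 m and horizontal distance between pin_tip and bearer_hole below 0.004 m), for 0.2 s.
At the end, for the whole second after the job is handed in: The platen is shut on its bearers (joint under 0.01 rad) with the pin through both holes (collar within 4 mm of its seat on the platen, tip at least 17 mm down in the bearer and within 4 mm of the hole's axis), and the fingers still push on or grip the handle (over 4 N) through the last second (value of joint platen below 0.01 rad and contact force between the fingers and handle above 4 N and distance between pin_collar and platen_hole below 0.004 m and z of pin_tip in the frame of bearer_hole below -0.017 m and horizontal distance between pin_tip and bearer_hole below 0.004 m); the arm keeps its last pose, push and grip.
It fails at once if the platen is dropped or slammed (faster than 3 rad/s downwards) (velocity of joint platen below -3 rad/s).
It fails at once if the ink jar, the hand roller or the gouge is disturbed (moved over 25 mm) (distance of any of ink_jar, brayer, gouge from where it was at the start of the episode above 0.025 m).
It also fails if it takes over 61 s, if anything falls off the work surface, if the arm or the gripper's body presses on something with over 40 N, if the wrist force passes 120 N, or if a joint passes its speed limit or range.

### The arm

A 7-joint arm with a two-finger parallel gripper is mounted at the origin on the work surface. World frame = base frame: x ahead of the robot, y to its left, z up, the work surface at z = 0. Lengths are in m, angles in rad, forces in N, time in s.
With the tool pointing down it reaches from about 0.375 to 0.925 m from the base axis. Payload 3.1 kg.
Tool frame: the origin (TCP) lies between the finger pads; the fingertips stand 25 mm ahead of it and the grasp point (between the pads) lies 6 mm ahead of it; z points along the fingers, x is the direction in which the jaws open and shut, and the axes are right-handed (so a half turn about z gives the same grasp; the last joint's range is limited). The gripper opens to 85 mm and grips with 20 to 120 N. Pads are 22 mm wide; open, the fingers measure 114 mm over their backs; the gripper's body (76 mm by 85 mm) begins 54 mm behind the grasp point. The pads swing forward as they close: fully open they stand 13 mm farther back than shut.
Start: joints at [-1.446, 0.383, 0.044, 1.598, -0.018, 1.161, -0.05], TCP at [0.144, 0.634, 0.256] pointing down, gripper open.
Joint ranges: [-2.61, 2.61], [-0.41, 2.15], [-1.48, 1.57], [0, 2.5], [-1.57, 4.71], [0.05, 1.97], [-2.85, 2.85]. Speed limits (rad/s): [2.79, 2.79, 3.14, 3.14, 3.14, 3.14, 3.14].

### API

Orientations are given as a unit quaternion [x, y, z, w].
In Python, from rig import ctrl, eyes, finder gives the robot as it stands.
- The arm moves only by the shell command python3 -m crank 'ROWS' [FORCE]. ROWS is JSON, a list of rows, each a list of 3 entries, a list of its own where there are three numbers: the gripper command: -1 is shut, 1 is fully open, values between are in proportion, then the shift along the tool's x, y, z in m, then the turn, a rotation vector about the tool's x, y, z in rad. A call has 1 to 12 rows; each row shifts and turns the pose as measured when the row begins, along the tool's axes as they then stand; what a row does not reach is not made up. A row lasts 1/8 s, in which the tool goes at most 62.5 mm and 10.7 degrees, less where a joint would pass 70% of its speed; a pose out of reach is approached as far as the arm can. A call is refused whole if a number of a shift passes 0.0625 or a number of a turn 0.188, either way. A call with a gripper value outside its range is refused whole. The fingers move at their own pace and stop on an object; FORCE is the grip in N (left out, the last holds). Time passes only in rows, so rows that do not move let the fingers close. It gives the time, the measured TCP pose, the force and the opening at its end, in the units of the state.
- ctrl.sense(): the state, without advancing time (a new reading comes with each control period).
- eyes.read_camera(name): name is "scene" or "side" or "wrist"; returns (picture, depth): 480x640x3 uint8, red, green, blue; 480x640 float32, m along the optical axis (not along the pixel's ray), 0 where there is no reading.
- eyes.camera_params(name): a dict with "K" (3x3 intrinsics, pixels), "dist_coeffs" ([k1, k2, p1, p2, k3] as OpenCV has them; the pictures are not rectified), "cam_to_world" (4x4, takes a point from camera to world coordinates). Camera axes: x right, y up, looking along -z (the intrinsics and any distortion apply to the point x, -y, -z); pixel columns grow to the right and rows downward; lengths in m; the calibration is good to about 2 mm. A picture is of the moment at which its call begins: read the wrist's pose just before it. camera_params takes no time and is no camera call; for the wrist camera it gives the pose at the moment of the call.
- ctrl.close_job(): hands the job in, once; it reports no verdict.
Trained networks look in the newest picture that a camera, given by its name, has taken for a name from the list of things; names that differ only in an ending like _2 or _b are one class to them, and where a whole thing is asked for, a point or a joint stands for the part that bears it (a point fixed in the world has none). Each returns a list of dicts, best first, with "conf" (0 to 1); they miss things now and then, are a little off and sometimes report something else, mostly with a low value. They report only what shows in the picture. A call takes as long as a camera call. They do not tell look-alikes from the thing itself.
- finder.find_in(camera, query): "point" ([column, row] as shares, 0 to 1, of the picture: columns of its width, rows of its height, amid what is visible of it).
- finder.spot_point(camera, query): "point" ([column, row] as shares, 0 to 1, of the picture: columns of its width, rows of its height: a listed point, or the origin of a listed thing).
The state is a dict: "time": time; "q": joint angles; "joint_velocities": joint speeds; "effort": joint torques, N m; "eef_pos": TCP position; "tool_rot": TCP orientation; "force": force on the tool from outside, world axes, zero at the start; "moment": the same for the moment, N m; "finger_gap": finger opening in m.
Only numpy, scipy, OpenCV 4.12 (cv2) and the standard library are available. Lean on these libraries where they do the work, as an engineer would, in place of code of your own. Each camera call takes 0.05 s, during which the arm holds its last target.

## Working session

There is one attempt and no reset: what is moved stays moved. The work goes in short steps, Python scripts to look and compute and a shell command to move; the robot and the scene stay as the last step left them, time stands still between calls to the robot, and variables do not carry over. Pictures are saved under pics/ and viewed, and the job is handed in when it is done.

```bash
ls; mkdir -p pics; python3 - <<'E'
from rig import ctrl,eyes,finder
import cv2,numpy as np
s=ctrl.sense();print(s)
for c in ["scene","side","wrist"]:
    p,d=eyes.read_camera(c)
    cv2.imwrite(f"pics/{c}0.png",p[:,:,::-1]);np.save(f"pics/{c}0.npy",d)
    k=eyes.camera_params(c);print(c,k)
E
```

```text
pics
{'time': 0.0, 'q': array([-1.44578216,  0.3838701 ,  0.04382295,  1.59961476, -0.01791046,
        1.16114695, -0.04988636]), 'joint_velocities': array([-7.54426141e-04, -1.99559979e-04,  1.85556082e-04,  6.00981374e-04,
       -1.04031754e-03,  1.85725059e-04, -6.78526335e-05]), 'effort': array([ 2.61820505e-04, -4.33445370e+01,  1.02410909e+00, -2.49520236e+01,
        1.04423042e-02,  1.10711076e-02,  7.72302883e-06]), 'eef_pos': array([0.14343233, 0.63307189, 0.25484529]), 'tool_rot': array([ 0.78130552,  0.62414736, -0.00099211,  0.00087587]), 'force': array([-0.64280978, -0.28187146, -0.83504762]), 'moment': array([ 0.00576121, -0.01019474,  0.01890287]), 'finger_gap': 0.08557174995274883}
scene {'K': array([[497.61238544,   0.        , 330.46358389],
       [  0.        , 497.61238544, 236.94471608],
       [  0.        ,   0.        ,   1.        ]]), 'dist_coeffs': array([-0.00584379,  0.        ,  0.        ,  0.        ,  0.        ]), 'cam_to_world': array([[ 0.99577539,  0.05594999, -0.07280773,  0.50993436],
       [-0.09172732,  0.64221371, -0.76101751, -0.8166808
[... 457 characters left out ...]
],
       [-0.67332241,  0.56525788, -0.47657158, -0.52463368],
       [ 0.01394737,  0.65417899,  0.75621116,  0.93522953],
       [ 0.        ,  0.        ,  0.        ,  1.        ]])}
wrist {'K': array([[419.157609  ,   0.        , 323.48004759],
       [  0.        , 419.157609  , 240.6728556 ],
       [  0.        ,   0.        ,   1.        ]]), 'dist_coeffs': array([0.01590033, 0.        , 0.        , 0.        , 0.        ]), 'cam_to_world': array([[ 0.22121074, -0.92778654, -0.30046289,  0.06591956],
       [ 0.97522528,  0.2100665 ,  0.06933778,  0.65127097],
       [-0.00121347, -0.30835726,  0.95126985,  0.37194029],
       [ 0.        ,  0.        ,  0.        ,  1.        ]])}
```

View pics/scene0.png

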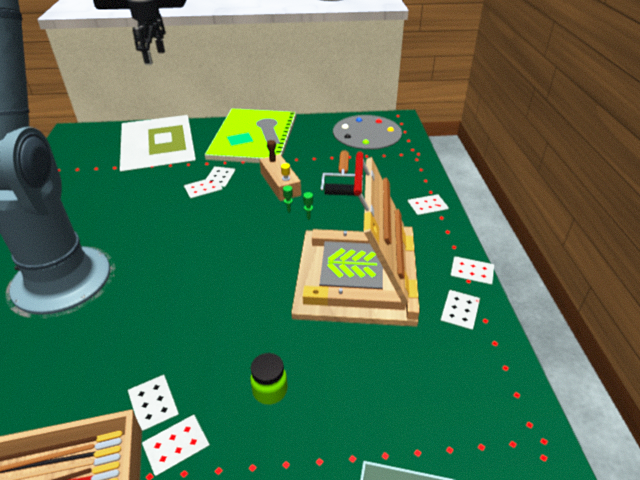

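View pics/side0.png

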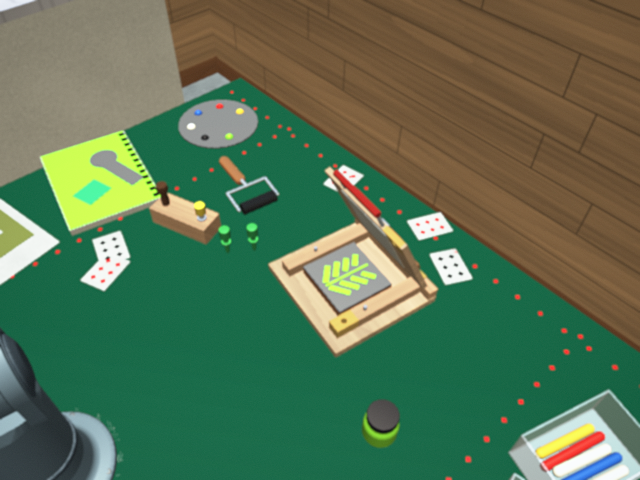

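View pics/wrist0.png

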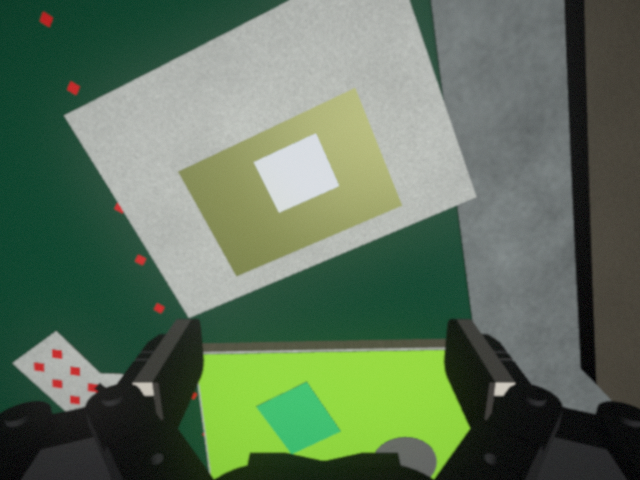

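Scene view: press at about (355,275), raised platen with red handle at (360,172). The tool block is at (280,175), with the yellow pin knob at (285,168) and the gouge at (271,148). There are green decoys at (288,192) and (308,200), and the ink jar is at (268,378). The brayer is behind, at (345,180). Measuring these next.

```bash
cat > h.py <<'E'
from rig import ctrl,eyes,finder
import cv2,numpy as np
from scipy.spatial.transform import Rotation as R
def ray(c,uv,k=None):
    k=k or eyes.camera_params(c)
    p=cv2.undistortPoints(np.array([[uv]],float),k["K"],np.array(k["dist_coeffs"]))[0,0]
    M=k["cam_to_world"];return M[:3,3],M[:3,:3]@np.array([p[0],-p[1],-1.])
def atz(c,uv,z,k=None):
    o,d=ray(c,uv,k);return o+d*(z-o[2])/d[2]
def dep(c,uv,D,k=None):
    o,d=ray(c,uv,k);return o+d*D[int(round(uv[1])),int(round(uv[0]))]
def tri(l):
    A=np.zeros((3,3));b=np.zeros(3)
    for o,d in l:
        d=d/np.linalg.norm(d);P=np.eye(3)-np.outer(d,d);A+=P;b+=P@o
    x=np.linalg.solve(A,b);return x
def proj(c,X,k=None):
    k=k or eyes.camera_params(c);M=k["cam_to_world"]
    p=(np.linalg.inv(M)@np.append(X,1))[:3]
    q=cv2.projectPoints(np.array([[p[0],-p[1],-p[2]]]),np.zeros(3),np.zeros(3),k["K"],np.array(k["dist_coeffs"]))[0]
    return q.ravel()
E
python3 - <<'E'
from h import *
W=np.array([640,480])
for q in ["handle_grip","platen_hole","bearer_hole","pin_grip","press","hinge_axis","tool_block","ink_jar","gouge","brayer","plunger"]:
    P={}
    for c in ["scene","side"]:
        r=finder.spot_point(c,q)
        for e in r[:2]:
            uv=np.array(e["point"])*W
            D=np.load(f"pics/{c}0.npy")
            P.setdefault(c,uv); print(q,c,round(e["conf"],2),uv.round(1),dep(c,np.clip(uv,0,[639,479]),D).round(3))
    if len(P)==2: print("   tri",tri([ray(c,P[c]) for c in P]).round(4))
print(ctrl.sense()["time"])
E
```

```text
handle_grip scene 0.76 [361.  172.1] [ 0.638 -0.057  0.278]
handle_grip side 0.95 [357.9 192.3] [ 0.633 -0.055  0.275]
   tri [ 0.638  -0.0502  0.2712]
platen_hole scene 0.74 [371.6 227.6] [ 0.645 -0.156  0.227]
platen_hole side 0.77 [397.8 239.7] [ 0.637 -0.152  0.229]
platen_hole side 0.48 [205.3 216.9] [0.502 0.276 0.049]
   tri [ 0.6465 -0.1456  0.2177]
bearer_hole scene 0.65 [316.5 288.5] [ 0.55  -0.093  0.019]
bearer_hole side 0.86 [340.6 319.5] [ 0.542 -0.12   0.041]
   tri [ 0.547  -0.1158  0.0386]
pin_grip scene 0.76 [305.1 200.8] [ 0.51  -0.817  0.771]
pin_grip scene 0.71 [281.2 169. ] [0.487 0.283 0.077]
pin_grip side 0.66 [255.7 233.9] [0.548 0.15  0.062]
pin_grip side 0.62 [221.6 230. ] [0.494 0.196 0.076]
   tri [0.5404 0.1391 0.0769]
press scene 0.59 [357.8 276.8] [ 0.637 -0.09   0.043]
press side 0.89 [352.4 286.1] [ 0.618 -0.076  0.038]
   tri [ 0.6409 -0.0561  0.0048]
hinge_axis scene 0.84 [401.1 263.9] [ 0.711 -0.137  0.117]
hinge_axis side 0.66 [388.4 249.8] [ 0.703 -0.088  0.096]
hinge_axis side 0.42 [363.6 303.6] [ 0.602 -0.123  0.042]
   tri [ 0.7329 -0.0666  0.052 ]
tool_block scene 0.84 [281.  182.7] [0.484 0.264 0.048]
tool_block scene 0.17 [405.3 260.2] [ 0.738 -0.073  0.066]
tool_block side 0.48 [247.1 191.1] [ 0.653  0.327 -0.002]
   tri [0.5057 0.1079 0.1919]
ink_jar scene 0.74 [266.6 388.4] [ 0.451 -0.342  0.048]
ink_jar side 0.98 [379.  429.5] [ 0.429 -0.328  0.066]
   tri [ 0.4483 -0.3164  0.0112]
gouge scene 0.64 [274.3 171.8] [0.467 0.321 0.046]
gouge side 0.58 [167.9 211.6] [0.45  0.349 0.046]
   tri [0.4652 0.3883 0.0041]
brayer scene 0.95 [343.  181.2] [0.653 0.327 0.001]
brayer side 0.77 [245.7 189.8] [ 0.653  0.332 -0.001]
   tri [ 0.6544  0.3348 -0.0039]
plunger scene 0.53 [337.2 288.9] [ 0.591 -0.123  0.045]
plunger side 0.47 [364.5 304.1] [ 0.603 -0.125  0.041]
   tri [ 0.5902 -0.1353  0.0604]
1.25
```

```bash
python3 - <<'E'
import cv2
a=cv2.imread("pics/scene0.png")[145:330,255:435]
cv2.imwrite("pics/z1.png",cv2.resize(a,None,fx=3.2,fy=3.2,interpolation=cv2.INTER_CUBIC))
a=cv2.imread("pics/side0.png")[155:365,140:440]
cv2.imwrite("pics/z2.png",cv2.resize(a,None,fx=2.66,fy=2.66,interpolation=cv2.INTER_CUBIC))
E
```

```text
(no output)
```

View pics/z1.png

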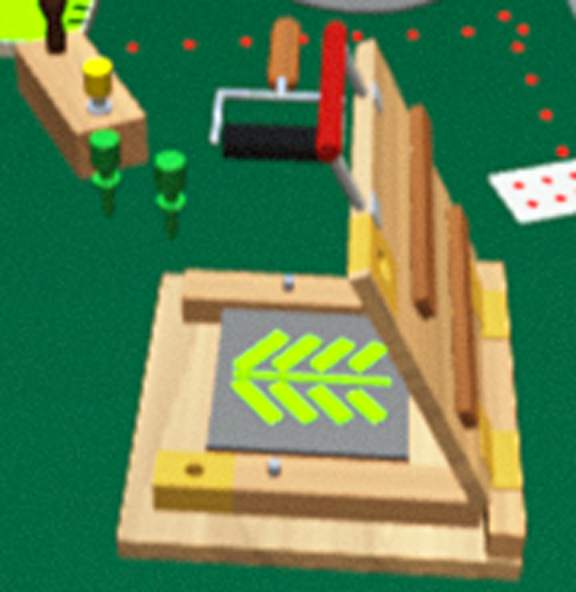

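View pics/z2.png

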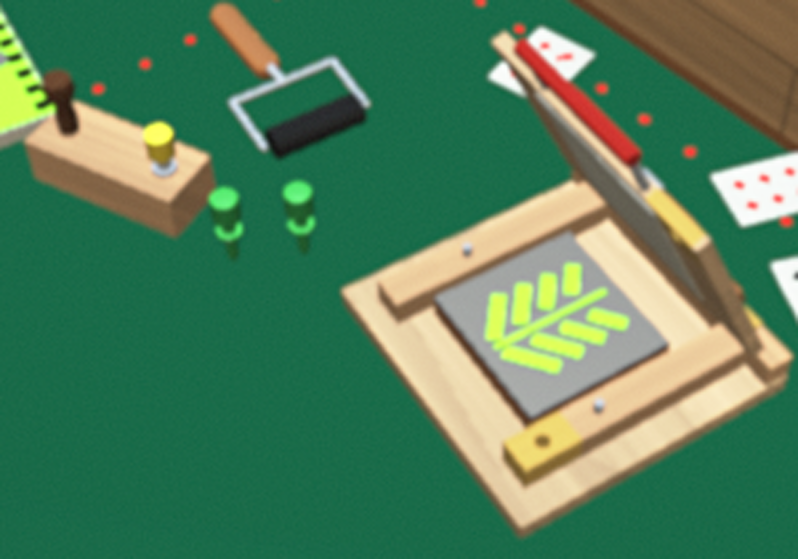

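```bash
cat > fit.py <<'E'
from h import *
from scipy.optimize import least_squares
s1=lambda a,b:(255+a/3.2,145+b/3.2); s2=lambda a,b:(140+a/2.66,155+b/2.66)
O=[("scene",s1(121,541),(-.125,-.13,.018)),("scene",s1(165,275),(-.125,.13,.018)),("scene",s1(520,562),(.125,-.13,.018)),
("scene",s1(194,469),(-.08,-.09,.042)),("scene",s1(289,282),(-.03,.09,.050)),("scene",s1(273,467),(-.03,-.09,.050)),
("side",s2(343,291),(-.125,.13,.018)),("side",s2(519,529),(-.125,-.13,.018)),("side",s2(543,441),(-.08,-.09,.042)),
("side",s2(467,248),(-.03,.09,.050)),("side",s2(599,403),(-.03,-.09,.050)),
("scene",s1(336,30),(0,.063,None)),("scene",s1(329,152),(0,-.063,None)),("side",s2(522,49),(0,.063,None)),("side",s2(633,156),(0,-.063,None))]
K={c:eyes.camera_params(c) for c in("scene","side")}
def X(p,m):
    m=list(m)
    if m[2] is None: m[0]=.1-.245*np.cos(p[3]);m[2]=.048+.245*np.sin(p[3])
    c,s=np.cos(p[2]),np.sin(p[2]);return np.array([p[0]+c*m[0]-s*m[1],p[1]+s*m[0]+c*m[1],m[2]])
f=lambda p:np.concatenate([proj(c,X(p,m),K[c])-uv for c,uv,m in O])
r=least_squares(f,[.635,-.05,-.1,1.25],loss="soft_l1");print(r.x);print(r.fun.reshape(-1,2).round(1))
for n,m in dict(handle=(0,0,None),bh=(-.08,-.09,.042)).items(): print(n,X(r.x,m).round(4))
# pin
sc=s1(97,78); sd=s2(159,138)
print("pin",tri([ray("scene",sc),ray("side",sd)]).round(4), atz("scene",sc,.08).round(4),atz("side",sd,.08).round(4))
E
python3 fit.py
```

```text
[ 0.63978802 -0.04977806 -0.16424855  1.12996799]
[[-1.9  0.1]
 [-1.1  0. ]
 [ 0.5  0.9]
 [-0.3  0.7]
 [-0.5  0.2]
 [-0.  -0. ]
 [-0.7 -1.2]
 [ 0.8 -1.2]
 [-0.1 -0.8]
 [ 0.  -0.7]
 [ 0.1 -0.3]
 [-0.2  1.3]
 [ 0.   0.6]
 [ 0.2 -1.3]
 [ 0.1  0.2]]
handle [ 0.6353 -0.049   0.2696]
bh [ 0.5461 -0.1255  0.042 ]
pin [0.4977 0.2842 0.076 ] [0.4972 0.2764 0.08  ] [0.4966 0.2813 0.08  ]
```

```bash
python3 -m crank '[[0,[0,0.06,-0.012],[0,0,0.095]],[0,[0,0.06,-0.012],[0,0,0.095]],[0,[0,0.06,-0.012],[0,0,0.095]],[0,[0,0.06,-0.012],[0,0,0.095]],[0,[0,0.06,-0.012],[0,0,0.095]],[0,[0,0.06,-0.012],[0,0,0.095]],[0,[0,0.06,-0.012],[0,0,0.095]],[0,[0,0.06,-0.012],[0,0,0.095]],[0,[0,0.06,-0.012],[0,0,0.095]],[0,[0,0.06,-0.012],[0,0,0.095]]]' 20
```

```text
time: 2.5
eef_pos: [0.6053, 0.2826, 0.375]
tool_rot: [0.981, 0.193, -0.001, -0.002]
force: [1.0, -0.4, 0.8]
finger_gap: 0.0428
```

```bash
cat > d.py <<'E'
# delta: target grasp pt xyz, yaw deg of tool x; nrows -> per-row tool shift
import sys
from h import *
def plan(x,y,z,yaw,n,tilt=0):
    s=ctrl.sense();Rm=R.from_quat(s["tool_rot"]);p=np.array(s["eef_pos"])
    t=R.from_euler("z",yaw,degrees=True)*R.from_euler("x",180,degrees=True)
    rv=(Rm.inv()*t).as_rotvec()
    tp=np.array([x,y,z])-t.apply([0,0,.006])
    d=(tp-p)/n
    print("t",s["time"],"tcp",p.round(4),"force",s["force"].round(1),"gap",round(s["finger_gap"],4),"rv/n",(rv/n).round(4),"total",(tp-p).round(4))
    for i in range(n):
        print((Rm*R.from_rotvec(rv*i/n)).inv().apply(d).round(4))
if __name__=="__main__":
    a=list(map(float,sys.argv[1:]));plan(a[0],a[1],a[2],a[3],int(a[4]))
E
python3 d.py 0.635 -0.049 0.36 -9.4 6
```

```text
t 2.5 tcp [0.6053 0.2826 0.375 ] force [ 1.  -0.4  0.8] gap 0.0428 rv/n [-0.0005  0.0005  0.092 ] total [ 0.0297 -0.3316 -0.009 ]
[-0.0163  0.053   0.0013]
[-0.0114  0.0543  0.0014]
[-0.0063  0.0551  0.0014]
[-0.0013  0.0555  0.0014]
[0.0038 0.0554 0.0014]
[0.0089 0.0548 0.0015]
```

```bash
python3 -m crank '[[0,[-0.016,0.053,0.001],[0,0,0.092]],[0,[-0.011,0.054,0.001],[0,0,0.092]],[0,[-0.006,0.055,0.001],[0,0,0.092]],[0,[-0.001,0.055,0.001],[0,0,0.092]],[0,[0.004,0.055,0.001],[0,0,0.092]],[0,[0.009,0.055,0.001],[0,0,0.092]],[0,[0,0,0],[0,0,0]]]'; python3 - <<'E'
from h import *
p,d=eyes.read_camera("wrist");cv2.imwrite("pics/w1.png",p[:,:,::-1])
p,d=eyes.read_camera("scene");cv2.imwrite("pics/s1.png",p[:,:,::-1])
E
python3 d.py 0.635 -0.049 0.27 -9.4 3
```

```text
time: 3.38
eef_pos: [0.6348, -0.0678, 0.371]
tool_rot: [0.995, -0.098, 0.002, -0.0]
force: [0.1, -0.0, -0.2]
finger_gap: 0.0427
t 3.475 tcp [ 0.6359 -0.0602  0.3705] force [ 0.4  0.9 -0.5] gap 0.0426 rv/n [-0.002  -0.0011 -0.0073] total [-0.0009  0.0112 -0.0945]
[-0.0011 -0.0034  0.0315]
[-0.001  -0.0035  0.0315]
[-0.001  -0.0036  0.0315]
```

View pics/w1.png

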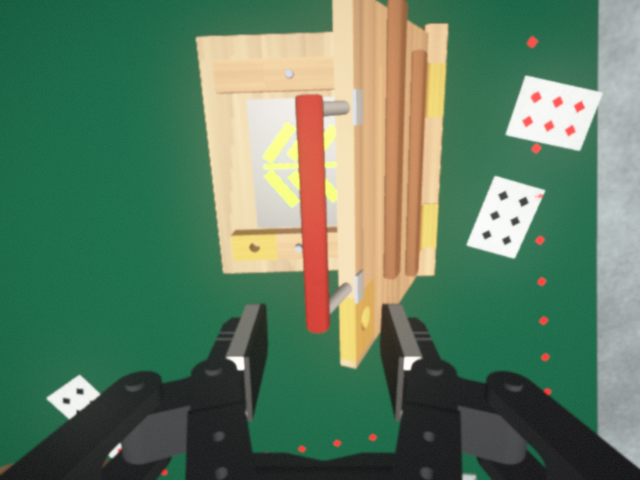

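View pics/s1.png

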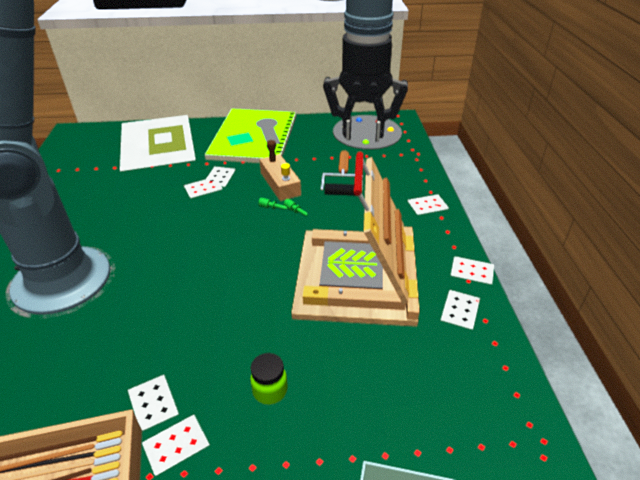

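The wrist view shows the red bar running from (309,97) to (318,331), roughly parallel to the fingers' plane. The green decoys have toppled onto the table by themselves.

```bash
python3 - <<'E'
from h import *
for z in (.27,.28):
    a=atz("wrist",(309,98),z);b=atz("wrist",(317.5,329),z);print(z,a,b,(a+b)/2,np.linalg.norm(a-b),np.degrees(np.arctan2(*(a-b)[:2])))
E
```

```text
0.27 [0.64405335 0.02285384 0.27      ] [ 0.62399195 -0.10317755  0.27      ] [ 0.63402265 -0.04016186  0.27      ] 0.12761806555431232 9.044335559662455
0.28 [0.64430915 0.02259757 0.28      ] [ 0.62516909 -0.09764579  0.28      ] [ 0.63473912 -0.03752411  0.28      ] 0.1217571679226987 9.044335559662466
```

```bash
python3 -m crank '[[0,[-0.002,-0.005,0.03],[0,0,-0.02]],[0,[0,-0.005,0.032],[0,0,0]],[0,[0,-0.004,0.032],[0,0,0]],[0,[0,0,0],[0,0,0]]]'; python3 d.py 0.635 -0.045 0.268 -9.4 1;python3 - <<'E'
from h import *
p,d=eyes.read_camera("wrist");cv2.imwrite("pics/w2.png",p[:,:,::-1])
E
```

```text
time: 3.98
eef_pos: [0.6386, -0.0329, 0.2746]
tool_rot: [0.997, -0.074, 0.003, -0.006]
force: [-0.2, 0.7, 1.5]
finger_gap: 0.0426
t 3.975 tcp [ 0.6386 -0.0329  0.2746] force [-0.2  0.7  1.5] gap 0.0426 rv/n [-0.0122 -0.0041  0.0163] total [-0.0036 -0.0121 -0.0006]
[-0.0018  0.0125  0.0004]
```

View pics/w2.png

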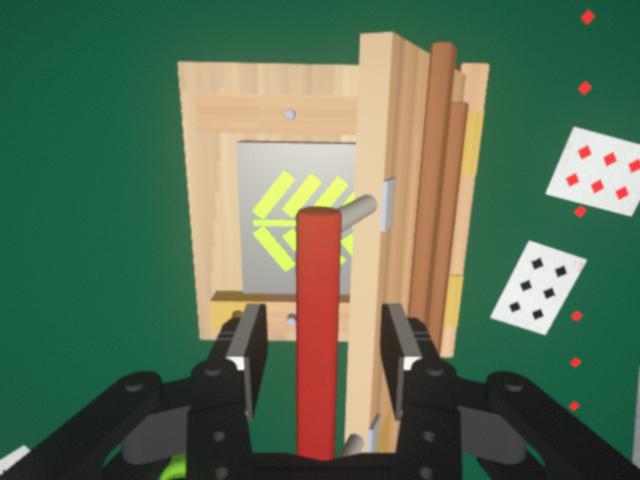

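```bash
python3 -m crank '[[0,[-0.002,0.011,0.001],[0,0,0.016]],[-1,[0,0,0],[0,0,0]],[-1,[0,0,0],[0,0,0]],[-1,[0,0,0],[0,0,0]]]' 30; python3 d.py 0.635 -0.045 0.268 -9.4 1;python3 - <<'E'
from h import *
p,d=eyes.read_camera("wrist");cv2.imwrite("pics/w3.png",p[:,:,::-1])
E
```

```text
time: 4.53
eef_pos: [0.6377, -0.044, 0.2801]
tool_rot: [0.997, -0.082, 0.007, -0.007]
force: [-0.8, 0.7, -3.2]
finger_gap: 0.0129
t 4.525 tcp [ 0.6377 -0.044   0.2801] force [-0.8  0.7 -3.2] gap 0.0129 rv/n [-0.0159 -0.0131 -0.0001] total [-0.0027 -0.001  -0.0061]
[-0.0026  0.0016  0.006 ]
```

View pics/w3.png

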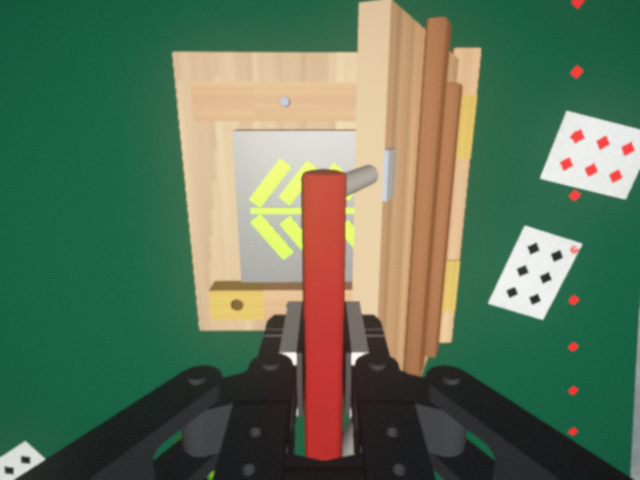

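```bash
cat > arc.py <<'E'
from h import *
s=ctrl.sense();p=np.array(s["eef_pos"]);Rm=R.from_quat(s["tool_rot"]);g=p+Rm.apply([0,0,.006])
yw=-.162;px=np.array([np.cos(yw),np.sin(yw),0])
H=np.array([.6398,-.0478,0])+.1*px;H[2]=.048
v=g-H;vx=v@px;print("t",s["time"],"tcp",p.round(4),"F",s["force"].round(1),"gap",round(s["finger_gap"],4),"radius",np.hypot(vx,v[2]).round(4),"angle",np.arctan2(v[2],-vx).round(3),"tilt/rv",(Rm.inv()*R.from_euler("z",yw)*R.from_euler("x",np.pi)).as_rotvec().round(3))
a=np.arctan2(v[2],-vx);rr=np.hypot(vx,v[2])
while a>.0:
    b=a-.11;D=rr*(-(np.cos(b)-np.cos(a))*px+np.array([0,0,np.sin(b)-np.sin(a)]));print(round(b,3),Rm.inv().apply(D).round(4));a=b
E
python3 arc.py
```

```text
t 4.575 tcp [ 0.6377 -0.0439  0.28  ] F [-0.9  0.8 -1. ] gap 0.0128 radius 0.2482 angle 1.145 tilt/rv [-0.016 -0.013 -0.002]
1.035 [-0.0244  0.0002  0.0123]
0.925 [-0.0229  0.0003  0.0149]
0.815 [-0.0211  0.0003  0.0173]
0.705 [-0.0191  0.0003  0.0195]
0.595 [-0.0168  0.0004  0.0215]
0.485 [-0.0143  0.0004  0.0232]
0.375 [-0.0117  0.0004  0.0247]
0.265 [-0.0089  0.0004  0.0258]
0.155 [-0.006   0.0004  0.0266]
0.045 [-0.0031  0.0004  0.0271]
-0.065 [-0.0001  0.0004  0.0273]
```

```bash
python3 -m crank '[[-1,[-0.023,0,0.013],[0,0,0]],[-1,[-0.022,0,0.015],[0,0,0]],[-1,[-0.021,0,0.017],[0,0,0]],[-1,[-0.019,0,0.019],[0,0,0]]]' 30; python3 arc.py
```

```text
time: 5.08
eef_pos: [0.5615, -0.0313, 0.222]
tool_rot: [0.996, -0.083, 0.017, -0.008]
force: [-0.9, -0.8, 1.5]
finger_gap: 0.0125
t 5.075 tcp [ 0.5615 -0.0313  0.222 ] F [-0.9 -0.8  1.5] gap 0.0125 radius 0.246 angle 0.752 tilt/rv [-0.018 -0.034 -0.003]
0.642 [-0.018   0.0004  0.0201]
0.532 [-0.0157  0.0005  0.022 ]
0.422 [-0.0132  0.0005  0.0236]
0.312 [-0.0105  0.0005  0.0249]
0.202 [-0.0077  0.0005  0.0259]
0.092 [-0.0048  0.0005  0.0266]
-0.018 [-0.0019  0.0005  0.027 ]
```

Following the arc nicely at low force.

```bash
python3 -m crank '[[-1,[-0.018,0,0.020],[0,0,0]],[-1,[-0.016,0,0.022],[0,0,0]],[-1,[-0.013,0,0.024],[0,0,0]],[-1,[-0.010,0,0.025],[0,0,0]]]' 30; python3 arc.py
```

```text
time: 5.58
eef_pos: [0.5091, -0.0227, 0.1301]
tool_rot: [0.996, -0.083, 0.021, -0.008]
force: [-2.7, 0.9, 0.5]
finger_gap: 0.0126
t 5.575 tcp [ 0.5091 -0.0227  0.1301] F [-2.7  0.9  0.5] gap 0.0126 radius 0.2449 angle 0.316 tilt/rv [-0.02  -0.041 -0.005]
0.206 [-0.008   0.0005  0.0257]
0.096 [-0.0051  0.0005  0.0264]
-0.014 [-0.0022  0.0005  0.0268]
```

```bash
python3 -m crank '[[-1,[-0.007,0,0.024],[0,0,0]],[-1,[-0.005,0,0.022],[0,0,0]],[-1,[-0.003,0,0.012],[0,0,0]],[-1,[0,0,0],[0,0,0]]]' 30; python3 arc.py
```

```text
time: 6.08
eef_pos: [0.4972, -0.0207, 0.0699]
tool_rot: [0.996, -0.083, 0.023, -0.007]
force: [-0.0, 0.1, -3.1]
finger_gap: 0.0129
t 6.075 tcp [ 0.4972 -0.0207  0.0699] F [-0.   0.1 -3.1] gap 0.0129 radius 0.2453 angle 0.065 tilt/rv [-0.018 -0.044 -0.005]
-0.045 [-0.0015  0.0005  0.0269]
```

```bash
python3 -m crank '[[-1,[0,0,0.004],[0,0,0]],[-1,[0,0,0],[0,0,0]]]' 30; python3 arc.py|head -1; python3 - <<'E'
from h import *
p,d=eyes.read_camera("scene");cv2.imwrite("pics/s4.png",cv2.resize(p[140:340,240:450,::-1],None,fx=2.8,fy=2.8))
E
```

```text
time: 6.32
eef_pos: [0.4971, -0.0207, 0.0665]
tool_rot: [0.996, -0.083, 0.022, -0.008]
force: [-1.0, -0.1, 0.0]
finger_gap: 0.0129
t 6.325 tcp [ 0.4971 -0.0207  0.0665] F [-1.  -0.1  0. ] gap 0.0129 radius 0.2453 angle 0.051 tilt/rv [-0.019 -0.042 -0.005]
```

View pics/s4.png

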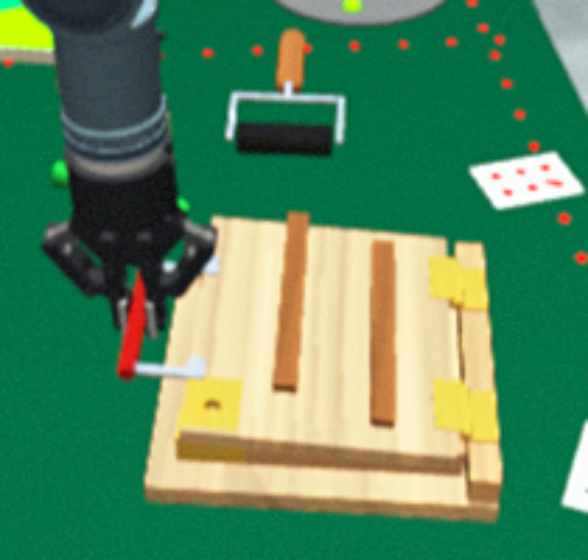

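Platen now rests on the plungers, as the weight has come off the wrist force. Releasing and rising.

```bash
python3 -m crank '[[-0.3,[0,0,0],[0,0,0]],[-0.3,[0,0,0],[0,0,0]],[-0.3,[0,0,-0.02],[0,0,0]],[-0.3,[0,0,-0.04],[0,0,0]],[0,[0,0,-0.06],[0.02,0.04,0]],[0,[0,0,-0.06],[0,0,0]],[0,[0,0,0],[0,0,0]]]' 30; python3 - <<'E'
from h import *
p,d=eyes.read_camera("wrist");cv2.imwrite("pics/w5.png",p[:,:,::-1]);k=eyes.camera_params("wrist");np.savez("pics/w5.npz",d=d,K=k["K"],D=k["dist_coeffs"],M=k["cam_to_world"])
for q in ["platen_hole"]:
    for e in finder.spot_point("wrist",q): print(q,e)
p,d=eyes.read_camera("scene");cv2.imwrite("pics/s5.png",p[:,:,::-1])
print(finder.spot_point("scene","platen_hole")[:1])
p,d=eyes.read_camera("side");cv2.imwrite("pics/d5.png",p[:,:,::-1])
print(finder.spot_point("side","platen_hole")[:1])
E
python3 d.py 0.4977 0.2842 0.2 -9.4 1
```

```text
time: 7.25
eef_pos: [0.4893, -0.0238, 0.254]
tool_rot: [0.995, -0.084, 0.047, -0.017]
force: [0.7, -0.1, -1.7]
finger_gap: 0.0427
platen_hole {'point': [0.6112, 0.6925], 'conf': 0.96}
[]
[{'point': [0.5419, 0.6523], 'conf': 0.84}]
t 7.55 tcp [ 0.4841 -0.0236  0.2463] force [1.1 0.1 0.5] gap 0.0426 rv/n [-0.033  -0.0755 -0.0033] total [ 0.0136  0.3078 -0.0403]
[-0.0412 -0.3043  0.0474]
```

View pics/w5.png

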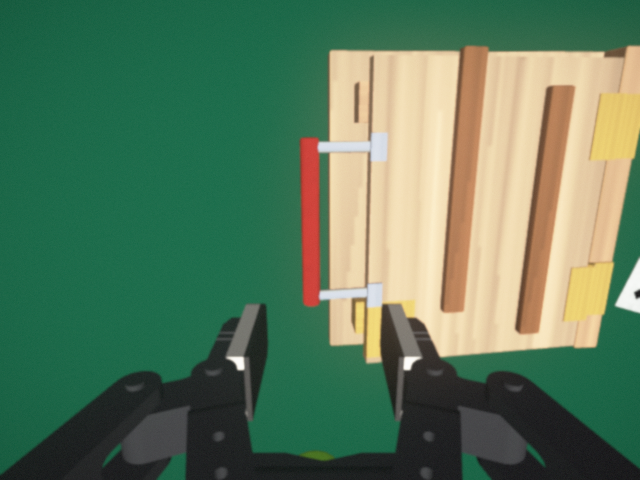

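View pics/d5.png

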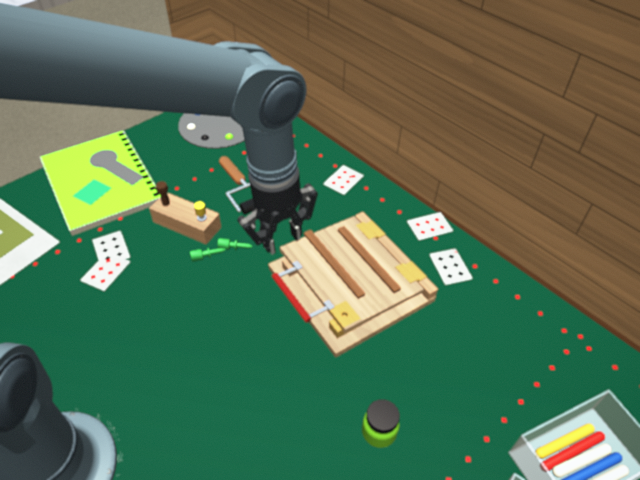

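Side view confirms the platen is down, ajar, with the pin hole at (346,313). The wrist view's hole is hidden by the right finger at (392,333). Next I go to the pin.

```bash
python3 d.py 0.4977 0.270 0.2 17 6
```

```text
t 7.55 tcp [ 0.4841 -0.0236  0.2463] force [1.1 0.1 0.5] gap 0.0426 rv/n [-0.0025 -0.0136 -0.0773] total [ 0.0136  0.2936 -0.0403]
[-0.0065 -0.0484  0.0079]
[-0.0026 -0.0488  0.0078]
[ 0.0013 -0.0488  0.0077]
[ 0.0051 -0.0486  0.0075]
[ 0.009  -0.0481  0.0073]
[ 0.0128 -0.0472  0.007 ]
```

```bash
python3 -m crank '[[0,[-0.006,-0.048,0.008],[-0.003,-0.014,-0.077]],[0,[-0.003,-0.049,0.008],[-0.003,-0.014,-0.077]],[0,[0.001,-0.049,0.008],[-0.003,-0.014,-0.077]],[0,[0.005,-0.049,0.007],[-0.003,-0.014,-0.077]],[0,[0.009,-0.048,0.007],[-0.003,-0.014,-0.077]],[0,[0.013,-0.047,0.007],[-0.003,-0.014,-0.077]],[0,[0,0,0],[0,0,0]]]' 30; python3 d.py 0.4977 0.2842 0.2 17 1; python3 - <<'E'
from h import *
k=eyes.camera_params("wrist")
p,d=eyes.read_camera("wrist");cv2.imwrite("pics/w6.png",p[:,:,::-1])
for e in finder.spot_point("wrist","pin_grip"):
    uv=np.array(e["point"])*[640,480];print(e["conf"],uv,atz("wrist",uv,.074,k))
p,d=eyes.read_camera("side");cv2.imwrite("pics/d6.png",p[:,:,::-1])
E
```

```text
time: 8.43
eef_pos: [0.4931, 0.2755, 0.1905]
tool_rot: [0.988, 0.152, -0.012, 0.007]
force: [0.4, -0.4, 0.0]
finger_gap: 0.0432
t 8.425 tcp [0.4931 0.2755 0.1905] force [ 0.4 -0.4  0. ] gap 0.0432 rv/n [0.01  0.025 0.008] total [0.0046 0.0087 0.0155]
[ 0.0066 -0.0067 -0.0157]
0.9 [333.696 236.688] [0.494068   0.28153974 0.074     ]
0.84 [239.424 258.   ] [0.44471363 0.25157193 0.074     ]
0.77 [314.304 293.184] [0.49393129 0.24338328 0.074     ]
```

View pics/w6.png

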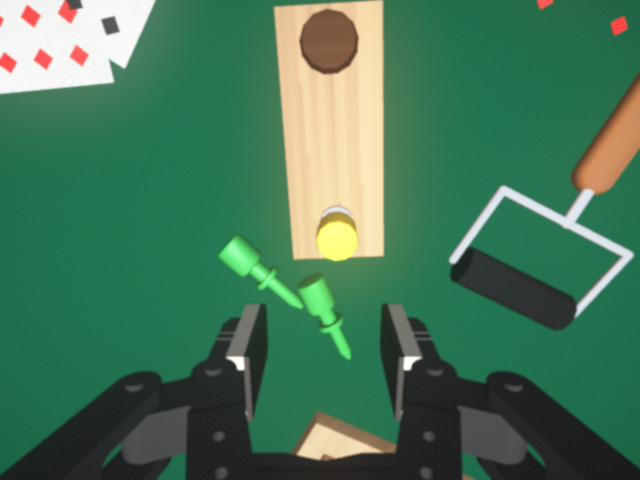

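The wrist view shows the yellow knob at (337,241), in line with the block and the jaws. The decoys lie beside the block.

```bash
python3 - <<'E'
from h import *
im=cv2.imread("pics/w6.png");h=cv2.cvtColor(im,cv2.COLOR_BGR2HSV)
m=cv2.inRange(h,(22,150,120),(34,255,255));n,l,st,c=cv2.connectedComponentsWithStats(m)
i=1+np.argmax(st[1:,4]);print(st[i],c[i])
b=cv2.inRange(h,(22,150,225),(34,255,255))&(l==i).astype(np.uint8)*255
cn=max(cv2.findContours(b,0,1)[0],key=cv2.contourArea);print(cv2.minEnclosingCircle(cn))
(u,v),r=cv2.minEnclosingCircle(cn)
print("top",atz("wrist",(u,v),.087),"blob mid",atz("wrist",c[i],.074))
K=eyes.camera_params("side");print("side blob")
im=cv2.imread("pics/d6.png");h=cv2.cvtColor(im,cv2.COLOR_BGR2HSV);m=cv2.inRange(h,(22,120,100),(34,255,255));n,l,st,c=cv2.connectedComponentsWithStats(m)
for i in range(1,n):
  if st[i,4]>40: print(st[i],c[i],atz("side",c[i],.074))
E
```

```text
[317 213  39  25 303] [336.00330033 220.95379538]
((317.0, 237.0), 9.999999747378752e-05)
top [0.4862548  0.27491599 0.087     ] blob mid [0.49471054 0.28332484 0.074     ]
side blob
[194 201  11  15 131] [199.38167939 207.92366412] [0.49689301 0.28483816 0.074     ]
[357 221  28  18 272] [370.59926471 229.39705882] [ 0.73320525 -0.01144716  0.074     ]
[396 262  30  20 337] [410.87240356 271.54599407] [ 0.71072323 -0.14590032  0.074     ]
[331 302  28  25 357] [344.40336134 313.84593838] [ 0.54032493 -0.13031185  0.074     ]
[330 320  11  11  51] [335. 325.] [ 0.51008375 -0.13656562  0.074     ]
[536 424  58  34 630] [564.85396825 440.50793651] [ 0.63429122 -0.54410725  0.074     ]
```

```bash
python3 - <<'E'
from h import *
print(atz("wrist",(337,241),.087))
E
python3 d.py 0.4965 0.2835 0.13 17 2; python3 d.py 0.4965 0.2835 0.075 17 4
```

```text
[0.49753249 0.27597911 0.087     ]
t 8.575 tcp [0.4949 0.2684 0.1919] force [-0.1 -1.2  1.1] gap 0.0428 rv/n [ 0.0061  0.012  -0.0012] total [ 0.0016  0.0151 -0.0559]
[ 0.0036 -0.0073  0.0278]
[ 0.0033 -0.0071  0.0279]
t 8.575 tcp [0.4949 0.2684 0.1919] force [-0.1 -1.2  1.1] gap 0.0428 rv/n [ 0.0031  0.006  -0.0006] total [ 0.0016  0.0151 -0.1109]
[ 0.0021 -0.0038  0.0276]
[ 0.002  -0.0037  0.0277]
[ 0.0018 -0.0037  0.0277]
[ 0.0017 -0.0036  0.0277]
```

```bash
python3 -m crank '[[0,[0.003,-0.007,0.026],[0.006,0.012,0]],[0,[0.003,-0.007,0.026],[0.006,0.012,0]],[0,[0,0,0],[0,0,0]],[0,[0,0,0],[0,0,0]],[0,[0,0,0],[0,0,0]]]' 30; python3 d.py 0.4965 0.2835 0.075 17 2; python3 - <<'E'
from h import *
k=eyes.camera_params("wrist")
p,d=eyes.read_camera("wrist");cv2.imwrite("pics/w7.png",p[:,:,::-1]);print(ctrl.sense()["eef_pos"])
import json;np.savez("pics/w7.npz",K=k["K"],D=k["dist_coeffs"],M=k["cam_to_world"],d=d)
for e in finder.spot_point("wrist","pin_grip"):
    uv=np.array(e["point"])*[640,480];print(e["conf"],uv,atz("wrist",uv,.074,k))
E
```

```text
time: 9.2
eef_pos: [0.4996, 0.2738, 0.1407]
tool_rot: [0.99, 0.139, 0.002, 0.001]
force: [-0.4, 0.9, 0.0]
finger_gap: 0.0425
t 9.2 tcp [0.4996 0.2738 0.1407] force [-0.4  0.9  0. ] gap 0.0425 rv/n [ 0.0013 -0.0014 -0.0089] total [-0.0031  0.0097 -0.0597]
[-0.0002 -0.0052  0.0298]
[-0.0002 -0.0051  0.0298]
[0.49992065 0.27384542 0.14093158]
0.84 [317.504 262.608] [0.49427166 0.28187075 0.074     ]
0.67 [208.  280.8] [0.44687993 0.25879775 0.074     ]
```

View pics/w7.png

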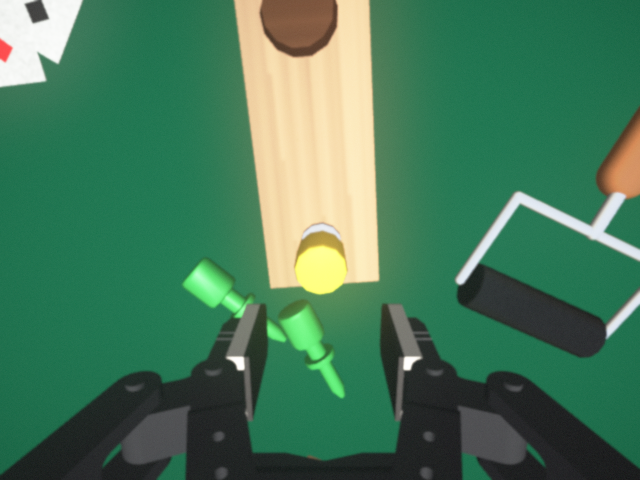

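```bash
python3 - <<'E'
from h import *
z=np.load("pics/w7.npz");k=dict(K=z["K"],dist_coeffs=z["D"],cam_to_world=z["M"])
print(atz("wrist",(320.5,267.5),.087,k), dep("wrist",(320,267),z["d"],k))
E
```

```text
[0.49492508 0.28488854 0.087     ] [0.49468726 0.28492111 0.08665301]
```

```bash
python3 -m crank '[[0,[-0.001,-0.006,0.015],[0,0,-0.017]],[0,[0,-0.005,0.02],[0,0,0]],[0,[0,-0.001,0.02],[0,0,0]],[0,[0,0,0.002],[0,0,0]],[0,[0,0,0],[0,0,0]]]' 30; python3 d.py 0.4955 0.2845 0.075 17 1
```

```text
time: 9.93
eef_pos: [0.4951, 0.2885, 0.0816]
tool_rot: [0.989, 0.15, 0.003, -0.0]
force: [-0.5, -1.1, -0.9]
finger_gap: 0.0426
t 9.925 tcp [0.4951 0.2885 0.0816] force [-0.5 -1.1 -0.9] gap 0.0426 rv/n [ 0.0003 -0.0052  0.0048] total [ 0.0004 -0.004  -0.0006]
[-0.0008  0.004   0.0006]
```

```bash
python3 -m crank '[[0,[-0.001,0.004,0],[0,0,0]],[-0.5,[0,0,0],[0,0,0]],[-1,[0,0,0],[0,0,0]],[-1,[0,0,0],[0,0,0]],[-1,[0,0,0],[0,0,0]]]' 40; python3 d.py 0.4955 0.2845 0.075 17 1
```

```text
time: 10.55
eef_pos: [0.4962, 0.2844, 0.0834]
tool_rot: [0.989, 0.15, 0.004, -0.001]
force: [0.3, -0.6, -0.5]
finger_gap: 0.0231
t 10.55 tcp [0.4962 0.2844 0.0834] force [ 0.3 -0.6 -0.5] gap 0.0231 rv/n [-0.0009 -0.0077  0.0043] total [-0.0007  0.0001 -0.0024]
[-0.0007 -0.0004  0.0024]
```

```bash
python3 -m crank '[[-1,[0,0,-0.02],[0,0,0]],[-1,[0,0,-0.04],[0,0,0]],[-1,[0,0,-0.04],[0,0,0]],[-1,[0,0,0],[0,0,0]]]' 40; python3 - <<'E'
from h import *
for c in ("scene","side"):
    p,d=eyes.read_camera(c);r=finder.spot_point(c,"platen_hole")
    for e in r[:2]:
        uv=np.array(e["point"])*[640,480];print(c,e["conf"],uv,atz(c,uv,.063))
    b=(330,180) if c=="side" else (290,250)
    cv2.imwrite(f"pics/{c}8.png",p[:,:,::-1])
a=cv2.imread("pics/scene8.png")[255:325,280:360];b=cv2.imread("pics/side8.png")[285:355,310:390]
cv2.imwrite("pics/z8.png",cv2.resize(np.hstack([a,b]),None,fx=5,fy=5,interpolation=cv2.INTER_CUBIC))
E
```

```text
time: 11.05
eef_pos: [0.4969, 0.2846, 0.1904]
tool_rot: [0.989, 0.15, 0.006, -0.002]
force: [-0.4, -0.1, -1.2]
finger_gap: 0.0228
scene 0.64 [315.008 284.304] [ 0.54598158 -0.12365162  0.063     ]
side 0.57 [345.984 310.992] [ 0.55275326 -0.12256991  0.063     ]
side 0.4 [191.296 173.52 ] [0.55309824 0.40421525 0.063     ]
```

View pics/z8.png

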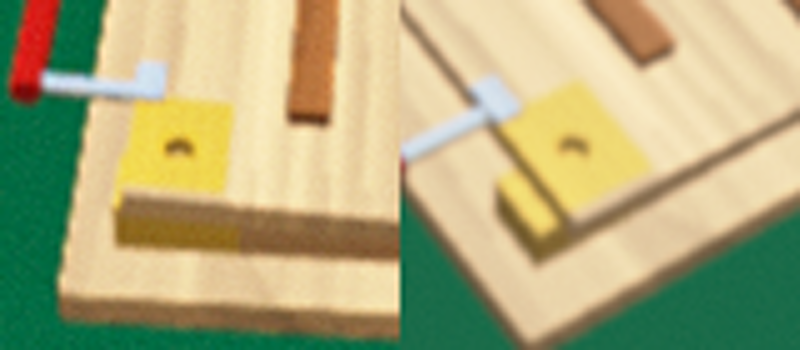

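View pics/side8.png

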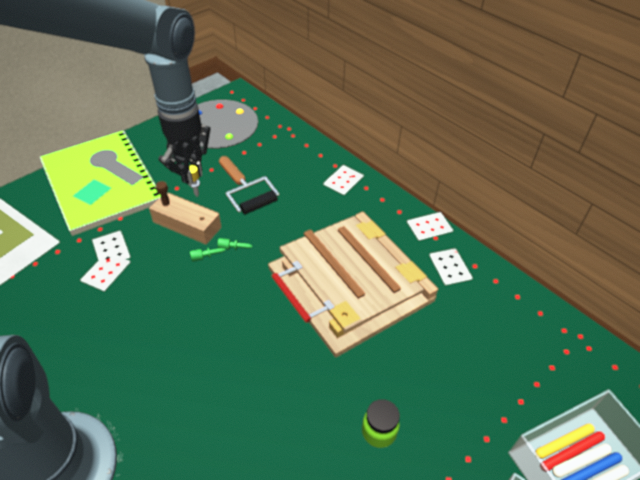

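The pin is lifted, visible in the gripper at (193,180), and the block hole is empty. The platen hole is at about (315.8,285) in the scene view and (344.6,314.7) in the side view.

```bash
python3 - <<'E'
from h import *
a=(315.8,285);b=(344.6,314.7)
print(atz("scene",a,.063),atz("side",b,.063),tri([ray("scene",a),ray("side",b)]))
E
python3 d.py 0.547 -0.124 0.2 -5 8
```

```text
[ 0.54741193 -0.12570497  0.063     ] [ 0.54485571 -0.12693034  0.063     ] [ 0.54677077 -0.12522845  0.06124818]
t 11.25 tcp [0.493  0.2827 0.1843] force [ 1.  -0.1 -1. ] gap 0.0231 rv/n [ 0.0002 -0.0001  0.0485] total [ 0.054  -0.4067  0.0217]
[-0.0086  0.0506 -0.0026]
[-0.0062  0.0509 -0.0026]
[-0.0037  0.0511 -0.0026]
[-0.0012  0.0513 -0.0026]
[ 0.0013  0.0513 -0.0027]
[ 0.0038  0.0511 -0.0027]
[ 0.0062  0.0509 -0.0027]
[ 0.0087  0.0505 -0.0027]
```

```bash
python3 -m crank '[[-1,[-0.009,0.05,-0.003],[0,0,0.048]],[-1,[-0.006,0.051,-0.003],[0,0,0.048]],[-1,[-0.004,0.051,-0.003],[0,0,0.048]],[-1,[-0.001,0.051,-0.003],[0,0,0.048]],[-1,[0.001,0.051,-0.003],[0,0,0.048]],[-1,[0.004,0.051,-0.003],[0,0,0.048]],[-1,[0.006,0.04,0],[0,0,0.048]],[-1,[0.005,0.02,0],[0,0,0.048]],[-1,[0,0,0],[0,0,0]],[-1,[0,0,0],[0,0,0]]]' 40; python3 d.py 0.5465 -0.1258 0.15 -5 1
```

```text
time: 12.5
eef_pos: [0.5358, -0.0882, 0.1916]
tool_rot: [0.999, -0.044, -0.011, 0.005]
force: [-0.8, -0.2, -0.3]
finger_gap: 0.0224
t 12.5 tcp [ 0.5358 -0.0882  0.1916] force [-0.8 -0.2 -0.3] gap 0.0224 rv/n [ 0.0103  0.0225 -0.0006] total [ 0.0107 -0.0376 -0.0356]
[0.0148 0.0361 0.0356]
```

```bash
python3 -m crank '[[-1,[0.007,0.018,0.012],[0.005,0.011,0]],[-1,[0.007,0.018,0.012],[0.005,0.011,0]],[-1,[0,0,0.008],[0,0,0]],[-1,[0,0,0],[0,0,0]],[-1,[0,0,0],[0,0,0]]]' 40; python3 d.py 0.5465 -0.1258 0.15 -5 1;  python3 - <<'E'
from h import *
for c in ("scene","side","wrist"):
    p,d=eyes.read_camera(c);cv2.imwrite(f"pics/{c}9.png",p[:,:,::-1])
    if c!="wrist":
        for e in finder.spot_point(c,"pin_tip")[:1]: print(c,e["conf"],np.array(e["point"])*[640,480])
a=cv2.imread("pics/scene9.png")[205:305,260:360];b=cv2.imread("pics/side9.png")[235:335,290:390]
cv2.imwrite("pics/z9.png",cv2.resize(np.hstack([a,b]),None,fx=4,fy=4,interpolation=cv2.INTER_CUBIC))
s=ctrl.sense();print(s["eef_pos"],s["tool_rot"])
E
```

```text
time: 13.12
eef_pos: [0.5476, -0.1124, 0.1574]
tool_rot: [0.999, -0.034, -0.002, -0.004]
force: [-0.1, -0.4, -0.7]
finger_gap: 0.0227
t 13.125 tcp [ 0.5476 -0.1124  0.1574] force [-0.1 -0.4 -0.7] gap 0.0227 rv/n [-0.007   0.0034  0.019 ] total [-0.0011 -0.0134 -0.0014]
[-0.0002  0.0135  0.0013]
scene 0.53 [313.28  270.288]
side 0.75 [251.776 249.216]
[ 0.54759583 -0.11377726  0.15766174] [ 0.99938071 -0.03501563 -0.00120128 -0.00326572]
```

View pics/z9.png

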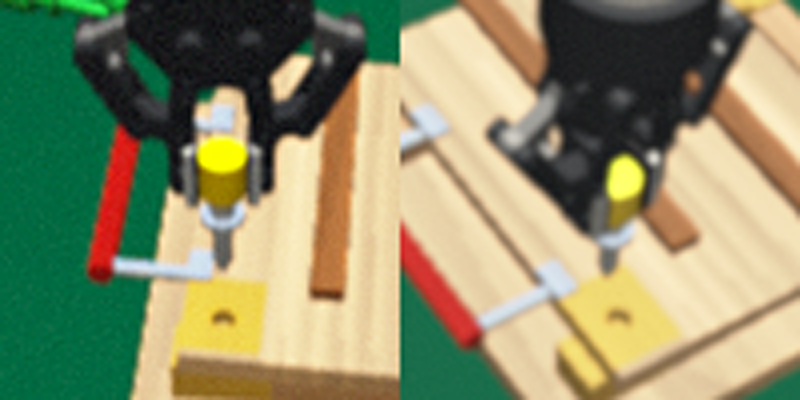

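View pics/wrist9.png

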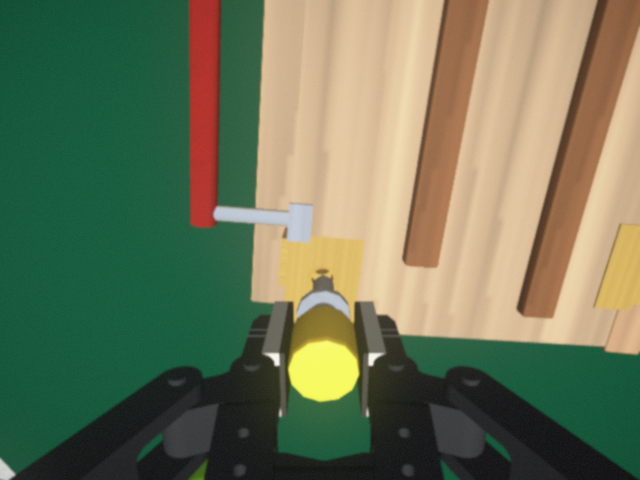

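```bash
python3 - <<'E'
from h import *
t=tri([ray("scene",(315.5,272)),ray("side",(341.75,303))]);h=tri([ray("scene",(315.5,284.7)),ray("side",(344.75,314.5))])
print(t,h,h-t)
# consistent vertical-planes: project tip at predicted
print(proj("scene",[.5475,-.1135,.085]),proj("side",[.5475,-.1135,.085]))
s=ctrl.sense();print(s["eef_pos"])
E
```

```text
[ 0.54750344 -0.1148798   0.08742809] [ 0.54622191 -0.12605563  0.06313802] [-0.00128153 -0.01117583 -0.02429006]
[315.24919953 272.71674777] [341.22534326 302.90135533]
[ 0.54759583 -0.11377726  0.15766174]
```

```bash
python3 -m crank '[[-1,[-0.001,0.008,0],[-0.006,0.003,0]],[-1,[0,0.003,0],[0,0,0]],[-1,[0,0,0.004],[0,0,0]],[-1,[0,0,0],[0,0,0]],[-1,[0,0,0],[0,0,0]]]' 40; python3 d.py 0.5463 -0.1258 0.15 -5 1
```

```text
time: 14.0
eef_pos: [0.5456, -0.1264, 0.1537]
tool_rot: [0.999, -0.036, 0.001, 0.0]
force: [0.4, 0.2, -0.0]
finger_gap: 0.0226
t 14.0 tcp [ 0.5456 -0.1264  0.1537] force [ 0.4  0.2 -0. ] gap 0.0226 rv/n [ 0.0002 -0.0012  0.0156] total [0.0007 0.0006 0.0023]
[ 0.0006 -0.0006 -0.0023]
```

```bash
python3 -m crank '[[-1,[0.001,-0.001,0.006],[0,0,0]],[-1,[0,0,0.006],[0,0,0]],[-1,[0,0,0.004],[0,0,0]],[-1,[0,0,0],[0,0,0]]]' 40; python3 - <<'E'
from h import *
s=ctrl.sense();print(s["eef_pos"])
for c in ("scene","side"):
    p,d=eyes.read_camera(c);cv2.imwrite(f"pics/{c}10.png",p[:,:,::-1])
a=cv2.imread("pics/scene10.png")[225:305,275:355];b=cv2.imread("pics/side10.png")[255:335,305:385]
cv2.imwrite("pics/z10.png",cv2.resize(np.hstack([a,b]),None,fx=5,fy=5,interpolation=cv2.INTER_CUBIC))
s=ctrl.sense();print(s["eef_pos"],s["force"])
E
```

```text
time: 14.5
eef_pos: [0.5466, -0.1247, 0.136]
tool_rot: [0.999, -0.035, 0.0, 0.0]
force: [0.1, -0.2, -0.7]
finger_gap: 0.023
[ 0.54660918 -0.12470743  0.13604029]
[ 0.54691833 -0.12486418  0.13650084] [ 0.50057835 -0.77304236 -1.22500518]
```

View pics/z10.png

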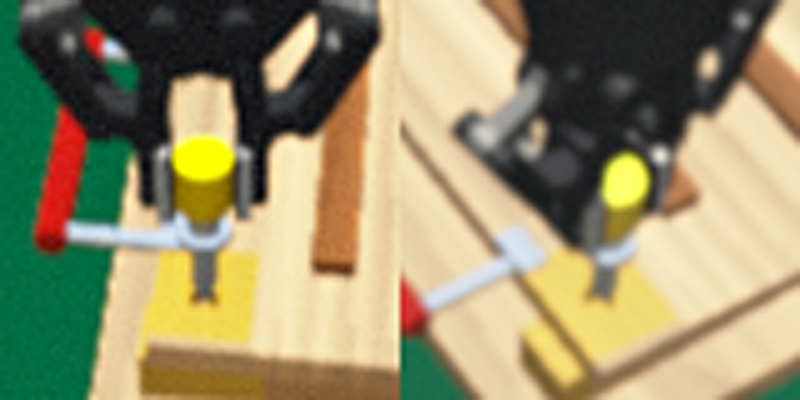

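Tip is centred at the hole mouth in both views: (316,284) in scene and (345,314) in side. Inserting.

```bash
python3 -m crank '[[-1,[0,0,0.006],[0,0,0]],[-1,[0,0,0.005],[0,0,0]],[-1,[0,0,0],[0,0,0]]]' 40;python3 d.py 0.5463 -0.125 0.095 -5 1
```

```text
time: 14.98
eef_pos: [0.5467, -0.1241, 0.1249]
tool_rot: [0.999, -0.035, 0.0, -0.001]
force: [0.1, -0.0, -1.1]
finger_gap: 0.0227
t 14.975 tcp [ 0.5467 -0.1241  0.1249] force [ 0.1 -0.  -1.1] gap 0.0227 rv/n [-0.0013 -0.0002  0.0169] total [-0.0004 -0.0009 -0.0239]
[-0.0004  0.001   0.0239]
```

```bash
python3 -m crank '[[-1,[0,0.001,0.005],[0,0,0]],[-1,[0,0,0.005],[0,0,0]],[-1,[0,0,0],[0,0,0]]]' 40;python3 d.py 0.5463 -0.125 0.095 -5 1
```

```text
time: 15.35
eef_pos: [0.5463, -0.1243, 0.1139]
tool_rot: [0.999, -0.035, -0.0, -0.001]
force: [-0.4, 0.4, -1.2]
finger_gap: 0.0229
t 15.35 tcp [ 0.5463 -0.1243  0.1139] force [-0.4  0.4 -1.2] gap 0.0229 rv/n [-0.0024  0.001   0.0173] total [ 0.     -0.0007 -0.0129]
[0.0001 0.0008 0.0129]
```

```bash
python3 -m crank '[[-1,[0,0.0005,0.005],[0,0,0]],[-1,[0,0,0.004],[0,0,0]],[-1,[0,0,0],[0,0,0]]]' 40;python3 d.py 0.5463 -0.125 0.095 -5 1
```

```text
time: 15.72
eef_pos: [0.5462, -0.1243, 0.1042]
tool_rot: [0.999, -0.035, -0.001, -0.002]
force: [0.2, 1.0, -1.1]
finger_gap: 0.0227
t 15.725 tcp [ 0.5462 -0.1243  0.1042] force [ 0.2  1.  -1.1] gap 0.0227 rv/n [-0.003   0.0014  0.0176] total [ 0.0001 -0.0007 -0.0032]
[0.0001 0.0007 0.0032]
```

```bash
python3 -m crank '[[-1,[0,0,0.003],[0,0,0]],[-1,[0,0,0.002],[0,0,0]],[-1,[0,0,0],[0,0,0]]]' 40;python3 d.py 0.5463 -0.125 0.095 -5 1; python3 - <<'E'
from h import *
for c in ("scene","side"):
    p,d=eyes.read_camera(c);cv2.imwrite(f"pics/{c}11.png",p[:,:,::-1])
a=cv2.imread("pics/scene11.png")[225:305,275:355];b=cv2.imread("pics/side11.png")[255:335,305:385]
cv2.imwrite("pics/z11.png",cv2.resize(np.hstack([a,b]),None,fx=5,fy=5,interpolation=cv2.INTER_CUBIC))
E
```

```text
time: 16.1
eef_pos: [0.5463, -0.1243, 0.0995]
tool_rot: [0.999, -0.035, -0.001, -0.002]
force: [-0.9, 2.1, -0.3]
finger_gap: 0.0228
t 16.1 tcp [ 0.5463 -0.1243  0.0995] force [-0.9  2.1 -0.3] gap 0.0228 rv/n [-0.0037  0.0016  0.0175] total [ 0.     -0.0007  0.0015]
[ 0.0001  0.0007 -0.0015]
```

View pics/z11.png

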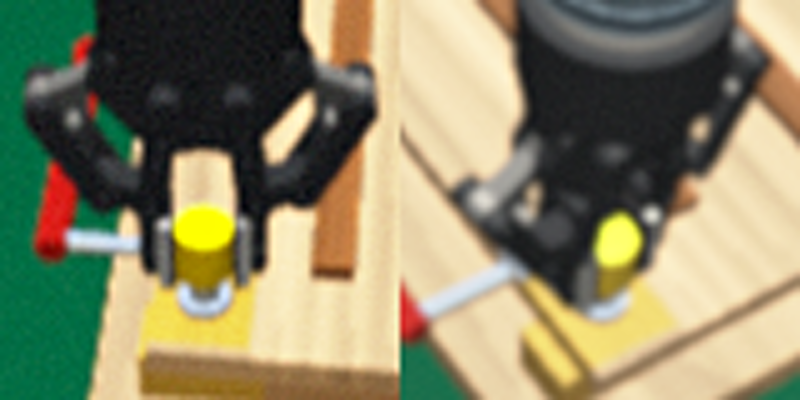

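```bash
python3 -m crank '[[-1,[0,0,0.003],[0,0,0]],[-1,[0,0,0.002],[0,0,0]],[-1,[0,0,0.002],[0,0,0]]]' 40;python3 d.py 0.5463 -0.125 0.095 -5 1
```

```text
time: 16.58
eef_pos: [0.5461, -0.1243, 0.0944]
tool_rot: [0.999, -0.035, -0.001, -0.003]
force: [-4.3, 2.3, 10.4]
finger_gap: 0.0228
t 16.575 tcp [ 0.5461 -0.1243  0.0944] force [-4.3  2.3 10.4] gap 0.0228 rv/n [-0.0057  0.003   0.0174] total [ 0.0002 -0.0007  0.0066]
[ 0.0002  0.0007 -0.0066]
```

```bash
python3 -m crank '[[-1,[0,0,0],[0,0,0]],[-0.25,[0,0,0],[0,0,0]],[-0.25,[0,0,0],[0,0,0]],[-0.25,[0,0,0],[0,0,0]],[-0.25,[0,0,-0.01],[0,0,0]],[-0.25,[0,0,-0.03],[0,0,0]],[-0.25,[0,0,-0.04],[0,0,0]],[-0.25,[0,0,0],[0,0,0]]]' 40;python3 arc.py; python3 - <<'E'
from h import *
for c in ("scene","side"):
    p,d=eyes.read_camera(c);cv2.imwrite(f"pics/{c}12.png",p[:,:,::-1])
a=cv2.imread("pics/scene12.png")[225:325,275:375];b=cv2.imread("pics/side12.png")[255:355,305:405]
cv2.imwrite("pics/z12.png",cv2.resize(np.hstack([a,b]),None,fx=4,fy=4,interpolation=cv2.INTER_CUBIC))
E
```

```text
time: 17.58
eef_pos: [0.5477, -0.1275, 0.1784]
tool_rot: [0.999, -0.036, 0.001, -0.001]
force: [-0.1, -0.5, 0.2]
finger_gap: 0.0322
t 17.575 tcp [ 0.5477 -0.1275  0.1784] F [-0.1 -0.5  0.2] gap 0.0322 radius 0.2172 angle 0.61 tilt/rv [-0.002 -0.002  0.09 ]
0.5 [-0.0126 -0.0011  0.0203]
0.39 [-0.0103 -0.0009  0.0215]
0.28 [-0.0079 -0.0007  0.0225]
0.17 [-0.0053 -0.0004  0.0233]
0.06 [-0.0028 -0.0002  0.0237]
-0.05 [-0.0002  0.      0.0239]
```

View pics/z12.png

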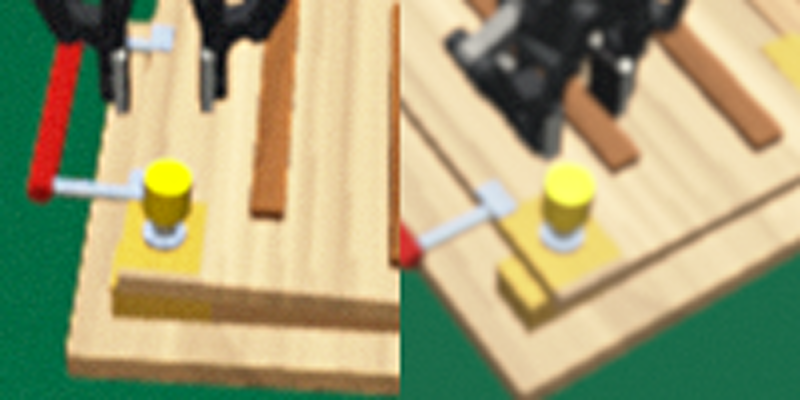

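```bash
python3 - <<'E'
from h import *
a=(317,268);b=(347.25,300.75)
print(tri([ray("scene",a),ray("side",b)]),atz("scene",a,.105),atz("side",b,.105))
E
python3 d.py 0.4972 -0.0215 0.12 -9.3 3
```

```text
[ 0.54908992 -0.12676512  0.10790643] [ 0.55066448 -0.12131192  0.105     ] [ 0.54866467 -0.1270852   0.105     ]
t 17.675 tcp [ 0.545  -0.1265  0.1751] force [-0.6 -0.3 -0.7] gap 0.032 rv/n [-0.0006  0.0018  0.0303] total [-0.0478  0.105  -0.0491]
[-0.0183 -0.0337  0.0165]
[-0.0194 -0.0332  0.0165]
[-0.0204 -0.0326  0.0164]
```

```bash
python3 -m crank '[[-0.25,[-0.018,-0.034,0.004],[0,0,0.03]],[-0.25,[-0.019,-0.033,0.01],[0,0,0.03]],[-0.25,[-0.02,-0.03,0.016],[0,0,0.03]],[-0.25,[0,0,0.01],[0,0,0]],[-0.25,[0,0,0],[0,0,0]],[-0.25,[0,0,0],[0,0,0]]]' 40; python3 d.py 0.4972 -0.0215 0.0605 -9.3 2; python3 - <<'E'
from h import *
p,d=eyes.read_camera("wrist");cv2.imwrite("pics/w13.png",p[:,:,::-1])
E
```

```text
time: 18.42
eef_pos: [0.4925, -0.0234, 0.1294]
tool_rot: [0.996, -0.083, -0.007, 0.001]
force: [-0.8, 0.8, -0.2]
finger_gap: 0.0319
t 18.425 tcp [ 0.4925 -0.0234  0.1294] force [-0.8  0.8 -0.2] gap 0.0319 rv/n [ 0.002   0.007  -0.0024] total [ 0.0047  0.0019 -0.0629]
[ 0.0026 -0.0015  0.0314]
[ 0.0024 -0.0014  0.0315]
```

View pics/w13.png

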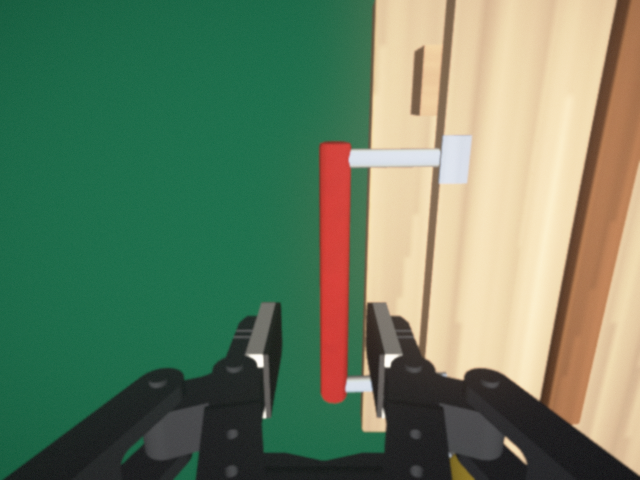

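```bash
python3 -m crank '[[-0.25,[0.005,-0.001,0.016],[0.004,0.014,0]],[-0.25,[0,0,0.02],[0,0,0]],[-0.25,[0,0,0.018],[0,0,0]],[-0.25,[0,0,0.005],[0,0,0]],[-0.25,[0,0,0],[0,0,0]]]' 40; python3 d.py 0.4972 -0.0215 0.0605 -9.3 1; python3 - <<'E'
from h import *
p,d=eyes.read_camera("wrist");cv2.imwrite("pics/w14.png",p[:,:,::-1])
E
```

```text
time: 19.1
eef_pos: [0.5021, -0.0278, 0.0712]
tool_rot: [0.996, -0.087, 0.004, 0.0]
force: [0.7, -0.5, 0.8]
finger_gap: 0.0322
t 19.1 tcp [ 0.5021 -0.0278  0.0712] force [ 0.7 -0.5  0.8] gap 0.0322 rv/n [-0.0002 -0.0079 -0.0117] total [-0.0049  0.0063 -0.0047]
[-0.0059 -0.0053  0.0046]
```

View pics/w14.png

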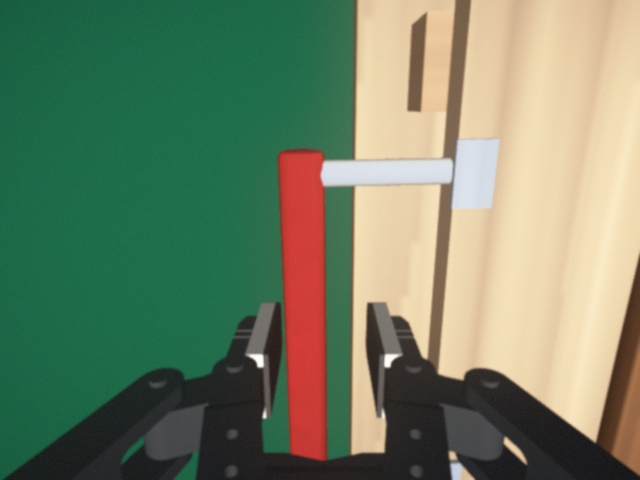

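```bash
python3 -m crank '[[-0.25,[-0.005,0,0.002],[0,0,0]],[-0.25,[0,0,0.003],[0,0,0]],[-1,[0,0,0],[0,0,0]],[-1,[0,0,0],[0,0,0]],[-1,[0,0,0],[0,0,0]]]' 80; python3 arc.py
```

```text
time: 19.77
eef_pos: [0.4962, -0.0263, 0.0669]
tool_rot: [0.996, -0.086, 0.003, -0.0]
force: [-0.8, -0.2, -0.2]
finger_gap: 0.0114
t 19.775 tcp [ 0.4962 -0.0263  0.0669] F [-0.8 -0.2 -0.2] gap 0.0114 radius 0.2455 angle 0.053 tilt/rv [-0.001 -0.007 -0.011]
-0.057 [-0.0001  0.      0.027 ]
```

```bash
python3 -m crank '[[-1,[0,0,0.004],[0,0,0]],[-1,[0,0,0.005],[0,0,0]],[-1,[0,0,0.005],[0,0,0]],[-1,[0,0,0.005],[0,0,0]]]' 80; python3 arc.py
```

```text
time: 20.27
eef_pos: [0.4959, -0.0261, 0.0513]
tool_rot: [0.996, -0.086, 0.001, -0.003]
force: [-18.2, 2.4, 60.2]
finger_gap: 0.0118
t 20.275 tcp [ 0.4959 -0.0261  0.0513] F [-18.2   2.4  60.2] gap 0.0118 radius 0.2456 angle -0.011 tilt/rv [-0.006 -0.001 -0.01 ]
```

```bash
python3 -m crank '[[-1,[0,0,-0.001],[0,0,0]]]' 80; python3 arc.py; python3 -m crank '[[-1,[0,0,0],[0,0,0]],[-1,[0,0,0],[0,0,0]]]' 80; python3 arc.py
```

```text
time: 20.4
eef_pos: [0.4958, -0.0262, 0.0532]
tool_rot: [0.996, -0.086, -0.0, -0.004]
force: [-2.3, -0.7, 2.9]
finger_gap: 0.0116
t 20.4 tcp [ 0.4958 -0.0262  0.0532] F [-2.3 -0.7  2.9] gap 0.0116 radius 0.2456 angle -0.003 tilt/rv [-0.007  0.001 -0.01 ]
time: 20.65
eef_pos: [0.4958, -0.0262, 0.0536]
tool_rot: [0.996, -0.086, -0.0, -0.004]
force: [-2.6, -0.1, 3.6]
finger_gap: 0.0117
t 20.65 tcp [ 0.4958 -0.0262  0.0536] F [-2.6 -0.1  3.6] gap 0.0117 radius 0.2456 angle -0.002 tilt/rv [-0.008  0.001 -0.01 ]
```

```bash
python3 -m crank '[[-1,[0,0,0.002],[0,0,0]]]' 80; python3 arc.py; python3 -m crank '[[-1,[0,0,0.002],[0,0,0]]]' 80; python3 arc.py
```

```text
time: 20.78
eef_pos: [0.4958, -0.0262, 0.0519]
tool_rot: [0.996, -0.086, -0.001, -0.004]
force: [-6.7, -0.7, 23.2]
finger_gap: 0.0116
t 20.775 tcp [ 0.4958 -0.0262  0.0519] F [-6.7 -0.7 23.2] gap 0.0116 radius 0.2456 angle -0.009 tilt/rv [-0.008  0.002 -0.01 ]
time: 20.9
eef_pos: [0.4958, -0.0262, 0.0517]
tool_rot: [0.996, -0.086, -0.002, -0.005]
force: [-11.2, 0.9, 34.5]
finger_gap: 0.0116
t 20.9 tcp [ 0.4958 -0.0262  0.0517] F [-11.2   0.9  34.5] gap 0.0116 radius 0.2456 angle -0.009 tilt/rv [-0.01   0.005 -0.01 ]
```

```bash
python3 - <<'E'
from h import *
for i in range(3):
  for c in ("scene","side"):
    p,d=eyes.read_camera(c);cv2.imwrite(f"pics/{c}15.png",p[:,:,::-1])
    s=ctrl.sense();print(s["time"],s["force"].round(1),s["eef_pos"].round(4),s["finger_gap"].round(4))
a=cv2.imread("pics/scene15.png")[225:325,275:375];b=cv2.imread("pics/side15.png")[255:355,305:405]
cv2.imwrite("pics/z15.png",cv2.resize(np.hstack([a,b]),None,fx=4,fy=4,interpolation=cv2.INTER_CUBIC))
E
```

```text
Traceback (most recent call last):
AttributeError: 'float' object has no attribute 'round'
```

View pics/scene15.png

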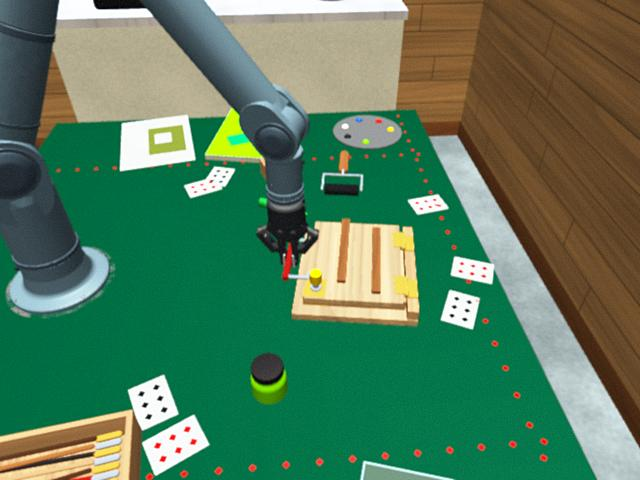

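```bash
python3 - <<'E'
from h import *
for i in range(3):
  for c in ("scene","side"):
    p,d=eyes.read_camera(c);cv2.imwrite(f"pics/{c}15.png",p[:,:,::-1])
    s=ctrl.sense();print(s["time"],s["force"].round(1),s["eef_pos"].round(4),s["finger_gap"])
a=cv2.imread("pics/scene15.png")[225:325,275:375];b=cv2.imread("pics/side15.png")[255:355,305:405]
cv2.imwrite("pics/z15.png",cv2.resize(np.hstack([a,b]),None,fx=4,fy=4,interpolation=cv2.INTER_CUBIC))
E
```

```text
21.0 [-8.7  0.4 24.5] [ 0.4958 -0.0262  0.0518] 0.011455645374240386
21.05 [-7.8  0.4 23.9] [ 0.4959 -0.0262  0.0518] 0.011517233981480187
21.1 [-7.5  1.  24. ] [ 0.4958 -0.0262  0.0518] 0.01142595686969634
21.15 [-8.5  0.1 23. ] [ 0.4958 -0.0262  0.0518] 0.01147202711758266
21.2 [-8.4  0.8 23.5] [ 0.4959 -0.0262  0.0518] 0.011614523685410565
21.25 [-8.5 -0.3 24. ] [ 0.4958 -0.0262  0.0518] 0.011743371817131563
```

View pics/z15.png

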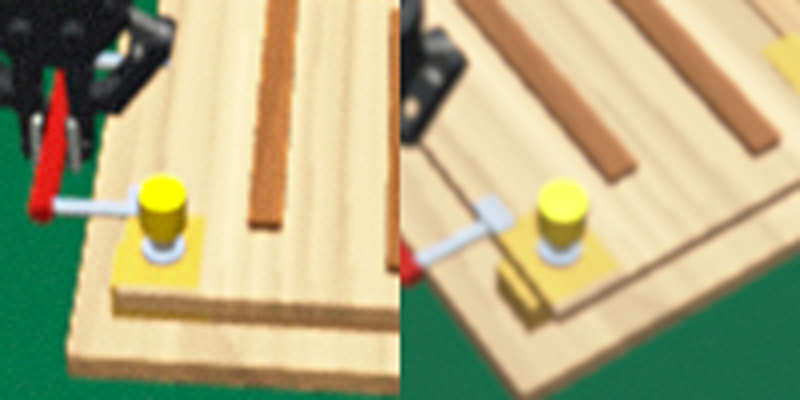

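```bash
python3 - <<'E'
from h import *
a=(315.75,272.25);b=(345.5,304.5)
print(tri([ray("scene",a),ray("side",b)]),atz("scene",a,.096),atz("side",b,.096))
im=cv2.imread("pics/side15.png")
for c in ("scene","side"):
    for q in("ink_jar","brayer","gouge"):
        r=finder.spot_point(c,q)[:1]
        if r: print(c,q,(np.array(r[0]["point"])*[640,480]).round(1))
s=ctrl.sense();print(s["time"],s["force"])
E
```

```text
[ 0.54685342 -0.12523365  0.09574445] [ 0.54795335 -0.12357558  0.096     ] [ 0.54513632 -0.12672825  0.096     ]
scene ink_jar [269.3 390.3]
scene brayer [341.5 182.9]
side ink_jar [380.9 430.1]
side brayer [247.1 192.9]
side gouge [169.1 212.4]
21.55 [-8.78767142  0.62890808 23.53316715]
```

Knob top measures 95.7 mm high where 96 mm means fully seated. It stands within about 1 mm of the hole, the push is steady at about 24 N, and the bystanders haven't moved. Handing in.

```bash
python3 -c "
from rig import ctrl
print(ctrl.close_job())"
```

```text
the job is handed in; nothing more can be done
None
```

The print is taken and the job handed in at about 21.6 s of the 61 s allowed. The arm was still gripping the red handle and pressing it down. The system gave no verdict.

I gripped the handle bar and swung the platen down under control onto its plungers. I then moved the yellow pin from the tool block through the platen hole into the bearer, and gripped the handle again to press the platen shut.

**Last checks:**
- **Push on the handle:** steady at about 24 N down, with an 80 N grip. The tool's height hardly changed as the push rose from 23 to 60 N, so I take the platen to be on its bearers. The tool pose puts the joint at about 0 rad (computed −0.009, within measuring error).
- **Pin:** the knob top measured 95.7 mm high against 96 mm expected when seated. It was within about 1 mm of the hole's position, and the collar is seen resting on the platen in both views.
- **Ink jar and hand roller:** both detected where they started, within a few pixels.
- **Gouge:** unmoved in the side view. The finder did not detect it in the scene view, where the arm was in the way.

**Not as smooth as planned:**
- The first push to shut the platen reached 60 N on the wrist (limit 120 N), so I backed off and pressed again more gently.
- The two green look-alike pins fell over by themselves early on and were never touched.

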